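Couple the test gauge to the bench air outlet

ROBOT

A 6-joint arm with a two-finger parallel gripper is mounted at the origin on the work surface. World frame = base frame: x ahead of the robot, y to its left, z up, the work surface at z = 0. Lengths are in m, angles in rad, forces in N, time in s.
With the tool pointing down it reaches from about 0.35 to 0.95 m from the base axis. Payload 17.4 kg.
Tool frame: the origin (TCP) lies at the centre of the arm's flange, where the gripper is bolted on; the fingertips stand 186 mm ahead of it and the grasp point (between the pads) lies 167 mm ahead of it; y points along the fingers, z is the direction in which the jaws open and shut, and the axes are right-handed (so a half turn about y gives the same grasp; the last joint's range is limited). The gripper opens to 93 mm and grips with 3 to 60 N. Pads are 15 mm wide; open, the fingers measure 128 mm over their backs; the gripper's body (75 mm by 188 mm) begins 65 mm behind the grasp point.
Start: joints at [1.098, 0.116, 1.442, -0, 1.584, -0.038], TCP at [0.284, 0.612, 0.405] pointing down, gripper open.
Joint ranges: [-2.83, 2.83], [-0.83, 2.19], [0.07, 2.5], [-1.14, 4.28], [0.01, 3], [-2.97, 2.97]. Speed limits (rad/s): [1.89, 1.89, 2.22, 3.14, 3.14, 3.14].

INTERFACE

Orientations are given as a 3x3 rotation matrix whose columns are the frame's x, y, z axes.
In Python, from station import arm gives the robot as it stands. The module is installed in compiled form; this text tells all that it offers.
- The arm moves only by the shell command python3 -m crank 'ROWS' [FORCE]. ROWS is JSON, a list of rows, each a list of 7 numbers: the turn, a rotation vector about the tool's x, y, z in degrees, then the shift along the tool's x, y, z in m, then the opening, from 0 (shut) to 1 (fully open). A call has 1 to 5 rows; each row is the pose to reach, as a shift and turn from the pose commanded when the call began, along the tool's axes at that moment; what a row does not reach only later rows make up. A row lasts 1/10 s, in which the tool goes at most 50 mm and 8.59 degrees, less where a joint would pass 70% of its speed; a pose out of reach is approached as far as the arm can. A call with a gripper value outside its range is refused whole. The fingers move at their own pace and stop on an object; FORCE is the grip in N (left out, the last holds). Time passes only in rows, so rows that repeat a pose let the fingers close. It gives the time, the measured TCP pose, the force and the opening at its end, in the units of the state.
- arm.observe(): the state, without advancing time (a new reading comes with each control period).
- arm.camera(name): name is "scene" or "top"; returns a dict with "image" (400x640x3 uint8, red, green, blue), "K" (3x3 intrinsics, pixels), "cam_to_world" (4x4, takes a point from camera to world coordinates). Camera axes: x right, y down, z forward; pixel columns grow to the right and rows downward; lengths in m; the calibration is good to about 2 mm. A picture is of the moment at which its call begins. There is no depth.
- arm.job_done(): hands the job in, once; it reports no verdict.
The state is a dict: "t": time; "qpos": joint angles; "joint_velocities": joint speeds; "joint_efforts": joint torques, N m; "eef_pos": TCP position; "ee_rot": TCP orientation; "force": force on the tool from outside, world axes, zero at the start; "wrist_torque": the same for the moment, N m; "gripper_width": finger opening in m.
Only numpy, scipy, OpenCV 4.12 (cv2) and the standard library are available. Lean on these libraries where they do the work, as an engineer would, in place of code of your own. Each camera call takes 0.05 s, during which the arm holds its last target. There are 200 camera calls.

TASK

Fit the pressure test gauge to the air outlet on the bench: pull the coupler's brass sleeve back (down) until it stays back by itself, then lift the gauge from its wooden block and press its plug into the coupler by feel, straight and fully home without forcing it, until the sleeve springs forward and locks it. Let go and leave the gauge standing upright in the coupler, with the sleeve fully forward and the other things on the bench where they were.

Things in the scene. Friction and masses are not known exactly. Their poses are not given: they have to be found in the camera images.
- outlet: Air outlet fixed to the bench: steel plate 90 x 90 x 8 mm, riser pipe, shut grey ball valve with a small yellow lever at 61 mm height (within 80 mm of the axis), grey boss up to 92 mm, and on it, upright, mouth up, a steel quick coupler with a grooved brass sleeve. Origin: centre of the plate's underside on the bench; z up, the axis of riser and coupler.
- outlet_boss (a point): Point on the outlet's vertical axis, at the top of the boss, 92 mm above the bench. The coupler's threaded nipple is screwed into the boss by more or fewer turns, so its mouth stands anywhere from 73 to 91 mm above this point (165 to 183 mm above the bench); that height is not measured and must be felt or seen.
- mouth_nominal (a point): Point on the same axis at the mean height of the coupler's mouth, 174 mm above the bench; the true mouth is up to 9 mm higher or lower. Mouth: steel ring 39 mm across, in it a lead-in cone 4 mm deep from 31 to 24 mm (plugs up to 3 mm off-axis slide in), then the bore. 10 mm down, once the sleeve is latched back, is a sprung collar: 6 N, growing to 11 N as the plug pushes it 14 mm down.
- sleeve (a joint): Sleeve travel in m: 0 forward (up), 0.010 fully back (down, hard stop). Spring 4 to 7 N. Brass, 47 mm across; to grip from 4 to 45 mm below the mouth. Starts forward, bore barred by lock balls. Pulled past 0.008 and let go, it stays back at about 0.0045. A plug pressed fully home frees it: it springs to 0. That place is 0.6 mm short of the plug's hard stop.
- gauge_center (a point): Middle of the case of the loose test gauge (0.28 to 0.46 kg): round black rubber case with white dial, 66 mm across, 36 mm thick. x: axis of the dial, across the thickness (dial looks to -x); z up. Below: 14 mm square stem, hexagon, shoulder 38 mm across (underside 60.9 mm below here), steel plug to 85 mm below. It starts upright in the wooden block, shoulder on its top.
- gauge_tip (a point): Middle of the lower end of the gauge's plug, on its axis, 85 mm below gauge_center; z up along the plug. Plug 22 mm across (21 near the tip), 24.1 mm from tip to shoulder, edge bevelled 1.6 mm. Fully home, the shoulder is within 1 mm of the coupler's mouth ring. Home takes a push of 8 to 15 N: press the last part slowly, 10 mm/s or less; a push or knock over 40 N spoils gauge and seal.
- stand: Wooden block fixed to the bench, 90 x 90 x 45 mm high, with one 26 mm hole, 34 mm deep, in the middle of its top, in which the gauge stands. Origin: centre of its underside; z up.
- hammer: Loose copper-faced hammer lying on the bench, 280 mm long, head 106 mm wide, 34 mm high. Origin at the middle of the handle, on the bench; x along the handle to the head. A bystander: leave it.
- squeezer: Loose steel hand squeezer for rivets with two long red handles, lying on the bench, about 310 x 120 mm, 27 mm high. Origin near its middle, on the bench; x along it to the jaw. A bystander: leave it.
- cup: Loose chipped white porcelain cup, upright, 80 mm across and 85 mm high. Origin: centre of its underside. A bystander: leave it.
- washers: Loose stack of round aluminium washer plates, 84 mm across, 36 mm high. Origin: centre of its underside. A bystander: leave it.
Things that resemble listed ones, but are neither listed nor needed, are in the scene too. Leave any green look-alike of the part that bears gauge_center alone.

How it is judged:
By the outcome, as a careful person would: the job done as asked, in the order asked, and still so for the second after the job is handed in, with the robot touching nothing.
It also fails if it takes over 64 s, if anything falls off the work surface, if the arm or the gripper's body presses on something with over 40 N, if the wrist force passes 120 N, or if a joint passes its speed limit or range.

## Working session

There is one attempt and no reset: what is moved stays moved. The work goes in short steps, Python scripts to look and compute and a shell command to move; the robot and the scene stay as the last step left them, time stands still between calls to the robot, and variables do not carry over. Pictures are saved under pics/ and viewed, about 8 in all and at most 12, crops included, and the job is handed in when it is done.

```bash
mkdir -p pics
cat > h.py <<'E'
import numpy as np, cv2
from station import arm
def shot(n,f):
    c=arm.camera(n); cv2.imwrite(f'pics/{f}.png',c['image'][:,:,::-1]); np.savez(f'pics/{f}.npz',K=c['K'],T=c['cam_to_world']); return c
def ray(f,u,v):
    d=np.load(f'pics/{f}.npz'); K,T=d['K'],d['T']
    r=T[:3,:3]@np.linalg.solve(K,[u,v,1.]); return T[:3,3],r/np.linalg.norm(r)
def onz(f,u,v,z):
    o,r=ray(f,u,v); return o+r*(z-o[2])/r[2]
def two(a,b):
    (o,r),(p,s)=ray(*a),ray(*b)
    t=np.linalg.lstsq(np.c_[r,-s],p-o,rcond=None)[0]; x,y=o+t[0]*r,p+t[1]*s
    return (x+y)/2,np.linalg.norm(x-y)
def proj(f,P):
    d=np.load(f'pics/{f}.npz'); q=d['K']@(np.linalg.inv(d['T'])@np.r_[P,1])[:3]; return q[:2]/q[2]
E
python3 - <<'E'
from h import *
np.set_printoptions(precision=3,suppress=True)
for n in('scene','top'):
    c=shot(n,n+'0'); print(n,c['cam_to_world'],c['K'])
print(arm.observe())
E
```

```text
scene [[-0.675  0.605 -0.421  1.061]
 [ 0.737  0.556 -0.383  0.368]
 [ 0.002 -0.569 -0.822  1.004]
 [ 0.     0.     0.     1.   ]] [[372.81    0.    319.117]
 [  0.    372.81  201.169]
 [  0.      0.      1.   ]]
top [[ 0.017 -0.987  0.159  0.445]
 [-1.    -0.016  0.011 -0.029]
 [-0.008 -0.159 -0.987  1.202]
 [ 0.     0.     0.     1.   ]] [[433.907   0.    319.733]
 [  0.    433.907 196.081]
 [  0.      0.      1.   ]]
{'t': 0.1, 'qpos': array([ 1.098,  0.116,  1.442, -0.   ,  1.584, -0.038]), 'joint_velocities': array([ 0.002, -0.001, -0.001,  0.001, -0.001, -0.002]), 'joint_efforts': array([  0.002, -72.289, -62.387,   0.078,   0.023,  -0.   ]), 'eef_pos': array([0.284, 0.612, 0.404]), 'ee_rot': array([[ 0.907, -0.   ,  0.421],
       [-0.421, -0.001,  0.907],
       [-0.   , -1.   , -0.001]]), 'force': array([ 0.011,  0.075, -0.367]), 'wrist_torque': array([ 0.044,  0.054, -0.026]), 'gripper_width': 0.09316520112862335}
```

View pics/scene0.png

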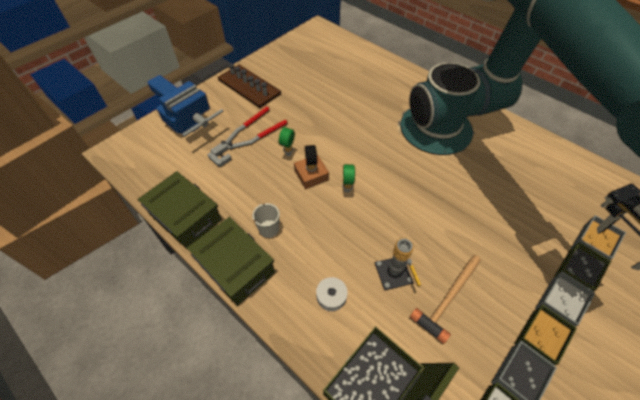

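View pics/top0.png

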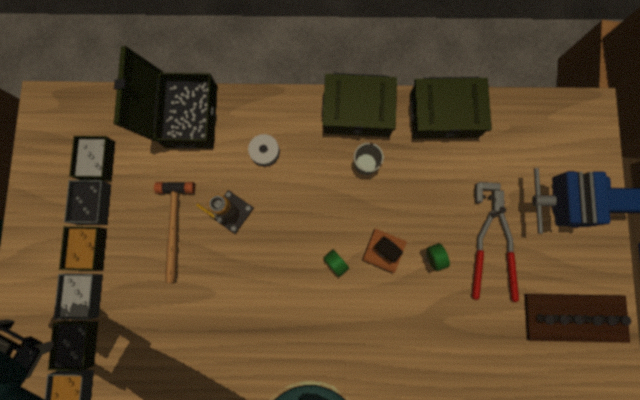

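The scene view shows the outlet at (400,262) and the gauge in its block at (311,160). In the top view they are at (228,208) and (387,250). There are three gauge candidates in the top view: black at (387,250) in the wooden block, green at (336,263) and green at (438,257). The black one in the block fits the description. I'll confirm it in one enlarged montage.

Run:
```python
from h import *
s,t=cv2.imread('pics/scene0.png'),cv2.imread('pics/top0.png')
def cr(i,u,v,f=5): 
    c=i[v-30:v+30,u-40:u+40]; c=cv2.resize(c,(400,300),interpolation=cv2.INTER_CUBIC); return cv2.convertScaleAbs(c,alpha=1.5)
cv2.imwrite('pics/m.png',np.vstack([np.hstack([cr(s,311,163),cr(t,387,250)]),np.hstack([cr(s,403,262),cr(t,228,210)])]))
```

```text
(no output)
```

View pics/m.png

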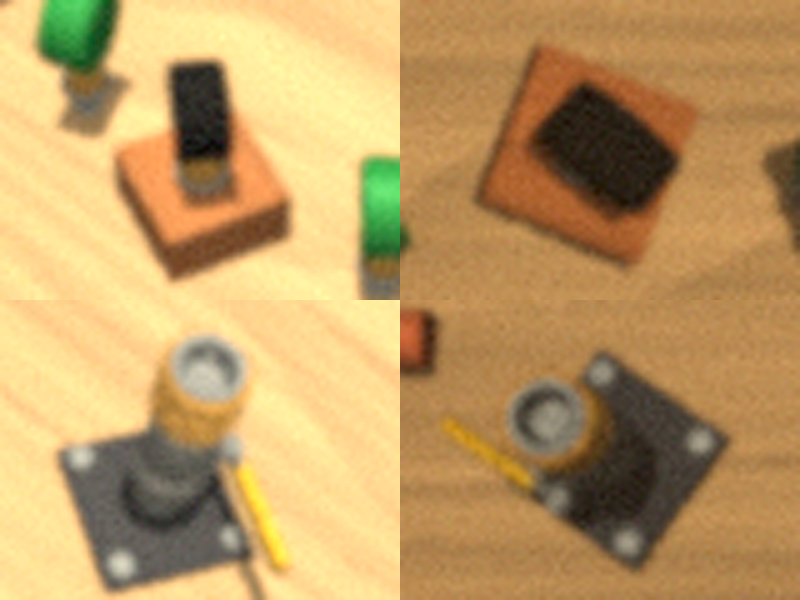

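The black gauge in the block is confirmed. The sleeve ring centre is at about (404,246) in the scene view and (217,203) in the top view. Next I'll measure positions.

Run:
```python
from h import *
np.set_printoptions(precision=4,suppress=True)
def blobs(f,lo,hi,roi):
    i=cv2.imread(f'pics/{f}.png'); u0,v0,u1,v1=roi
    h=cv2.cvtColor(i[v0:v1,u0:u1],cv2.COLOR_BGR2HSV); m=cv2.inRange(h,lo,hi)
    c=max(cv2.findContours(m,0,2)[0],key=cv2.contourArea); return c+np.array([u0,v0])
# mouth
P,e=two(('scene0',404.3,245.7),('top0',217.1,203.2)); print('mouth',P,e)
# plate bolts (top of plate ~ z .010) from crops
b=[onz('top0',188+x/5-.4,180+y/5-.4,.010) for x,y in((200,75),(301,140),(227,243))]
print('plate ctr from diag bolts',(b[0]+b[2])/2,b)
b=[onz('scene0',363+x/5-.4,232+y/5-.4,.010) for x,y in((80,158),(230,238),(121,265))]
print(b,'diag',(b[0]+b[1])/2)
# gauge case
for f,roi in(('top0',(350,220,420,285)),('scene0',(290,135,335,175))):
    c=blobs(f,(0,0,0),(180,255,60 if f=='scene0' else 45),roi); r=cv2.minAreaRect(c); print(f,r, cv2.boundingRect(c))
    bx=cv2.boxPoints(r)
    if f=='top0': print([onz(f,*p,.125) for p in bx])
# stand top corners
q=[onz('top0',347+x/5-.4,220+y/5-.4,.045) for x,y in((140,45),(298,105),(235,265),(80,203))]
print('stand',np.mean(q,0),q)
q=[onz('scene0',271+x/5-.4,133+y/5-.4,.045) for x,y in((115,155),(290,200),(172,250))]
print('stand sc',(q[0]+q[1])/2,q)
```

```text
mouth [0.5895 0.2291 0.1701] 0.0005122760301382491
plate ctr from diag bolts [0.59   0.2311 0.01  ] [array([0.6367, 0.2409, 0.01  ]), array([0.6011, 0.1829, 0.01  ]), array([0.5432, 0.2212, 0.01  ])]
[array([0.5966, 0.1807, 0.01  ]), array([0.5786, 0.2734, 0.01  ]), array([0.6334, 0.2375, 0.01  ])] diag [0.5876 0.227  0.01  ]
top0 ((387.7500305175781, 249.75), (24.748737335205078, 16.970561981201172), 45.0) (375, 237, 27, 25)
[array([ 0.4932, -0.1508,  0.125 ]), array([ 0.5232, -0.1805,  0.125 ]), array([ 0.481 , -0.2232,  0.125 ]), array([ 0.4513, -0.1935,  0.125 ])]
scene0 ((310.7615966796875, 155.09230041503906), (18.977313995361328, 9.674708366394043), 82.87498474121094) (306, 146, 11, 20)
stand [ 0.4884 -0.1895  0.045 ] [array([ 0.5456, -0.1642,  0.045 ]), array([ 0.5151, -0.2478,  0.045 ]), array([ 0.431 , -0.2136,  0.045 ]), array([ 0.4617, -0.1323,  0.045 ])]
stand sc [ 0.4891 -0.1894  0.045 ] [array([ 0.5144, -0.2456,  0.045 ]), array([ 0.4638, -0.1331,  0.045 ]), array([ 0.5467, -0.1617,  0.045 ])]
```

```bash
python3 -m crank '[[0,0,0,0.040,0,-0.020,1],[0,0,0,0.085,0,-0.0425,1],[0,0,0,0.130,0,-0.065,1],[0,0,0,0.175,0,-0.0875,1],[0,0,0,0.219,0,-0.1095,1]]' && python3 -m crank '[[0,8,0,0.044,0,-0.022,1],[0,16,0,0.088,0,-0.044,1],[0,24,0,0.132,0,-0.066,1],[0,32,0,0.176,0,-0.088,1],[0,40,0,0.219,0,-0.1095,1]]' && python3 -m crank '[[0,0,0,0,0,0,1],[0,0,0,0,0,0,1],[0,0,0,0,0,0,1]]'
python3 - <<'E'
from h import *
print(arm.observe()); shot('scene','scene1'); shot('top','top1')
E
```

```text
t: 0.6
eef_pos: [0.4375, 0.419, 0.4045]
ee_rot: [[0.907, -0.0, 0.421], [-0.421, -0.0, 0.907], [-0.0, -1.0, -0.0]]
force: [0.8, 0.3, -0.1]
gripper_width: 0.0929
t: 1.1
eef_pos: [0.5902, 0.2272, 0.4045]
ee_rot: [[0.419, -0.0, 0.908], [-0.908, -0.0, 0.419], [-0.0, -1.0, -0.0]]
force: [1.1, 0.9, 0.6]
gripper_width: 0.093
t: 1.4
eef_pos: [0.5888, 0.2299, 0.4045]
ee_rot: [[0.426, -0.0, 0.905], [-0.905, 0.0, 0.426], [-0.0, -1.0, -0.0]]
force: [0.3, 1.4, -0.5]
gripper_width: 0.0932
{'t': 1.4, 'qpos': array([ 3.31769725e-01,  2.32435060e-02,  1.53947492e+00,  2.77383556e-04,
        1.57929338e+00, -1.07823433e-01]), 'joint_velocities': array([ 0.01495813, -0.00481285,  0.00130741, -0.0009827 ,  0.00043395,
        0.00215768]), 'joint_efforts': array([-1.98385209e+00, -6.34766650e+01, -6.22910643e+01,  1.22508465e-02,
        9.79876000e-03,  1.55216362e-02]), 'eef_pos': array([0.58881506, 0.2298537 , 0.40453216]), 'ee_rot': array([[ 4.25573341e-01, -4.86645527e-04,  9.04923806e-01],
       [-9.04923880e-01,  1.25720821e-04,  4.25573444e-01],
       [-3.20871176e-04, -9.99999874e-01, -3.86873729e-04]]), 'force': array([ 0.27775029,  1.43407707, -0.54788481]), 'wrist_torque': array([-0.02042536,  0.05330588, -0.04770571]), 'gripper_width': 0.0931624742590857}
```

```bash
python3 -m crank '[[0,0,0,0,0.017,0,1],[0,0,0,0,0.034,0,1],[0,0,0,0,0.051,0,1],[0,0,0,0,0.068,0,1],[0,0,0,0,0.084,0,1]]' 10 && python3 -m crank '[[0,0,0,0,0,0,0.8],[0,0,0,0,0,0,0.6],[0,0,0,0,0,0,0.5],[0,0,0,0,0,0,0.4],[0,0,0,0,0,0,0.4]]' 10
```

```text
t: 2.0
eef_pos: [0.5891, 0.2292, 0.3186]
ee_rot: [[0.424, -0.001, 0.906], [-0.906, -0.0, 0.424], [-0.0, -1.0, -0.001]]
force: [0.4, -0.3, 0.6]
gripper_width: 0.0931
t: 2.5
eef_pos: [0.5893, 0.2292, 0.3214]
ee_rot: [[0.424, 0.001, 0.906], [-0.906, 0.0, 0.424], [0.0, -1.0, 0.001]]
force: [-0.0, -0.5, 0.8]
gripper_width: 0.0578
```

```bash
python3 -m crank '[[0,0,0,0,0,0,0.4],[0,0,0,0,0,0,0.4],[0,0,0,0,0,0,0.4],[0,0,0,0,0,0,0.4],[0,0,0,0,0,0,0.3]]' 10 && python3 -m crank '[[0,0,0,0,0,0,0.2],[0,0,0,0,0,0,0.2],[0,0,0,0,0,0,0.2]]' 30
```

```text
t: 3.0
eef_pos: [0.5891, 0.229, 0.3209]
ee_rot: [[0.424, -0.001, 0.906], [-0.906, -0.0, 0.424], [0.0, -1.0, -0.001]]
force: [-5.5, -1.3, 2.9]
gripper_width: 0.0469
t: 3.3
eef_pos: [0.5891, 0.2291, 0.321]
ee_rot: [[0.424, -0.001, 0.906], [-0.906, -0.0, 0.424], [0.0, -1.0, -0.001]]
force: [-5.3, -1.7, 3.1]
gripper_width: 0.0469
```

Run:
```python
from h import *
c=shot('scene','scene2')['image'][:,:,::-1]
cv2.imwrite('pics/s2.png',cv2.resize(c[190:310,320:480],(800,600),interpolation=cv2.INTER_CUBIC))
```

```text
(no output)
```

View pics/s2.png

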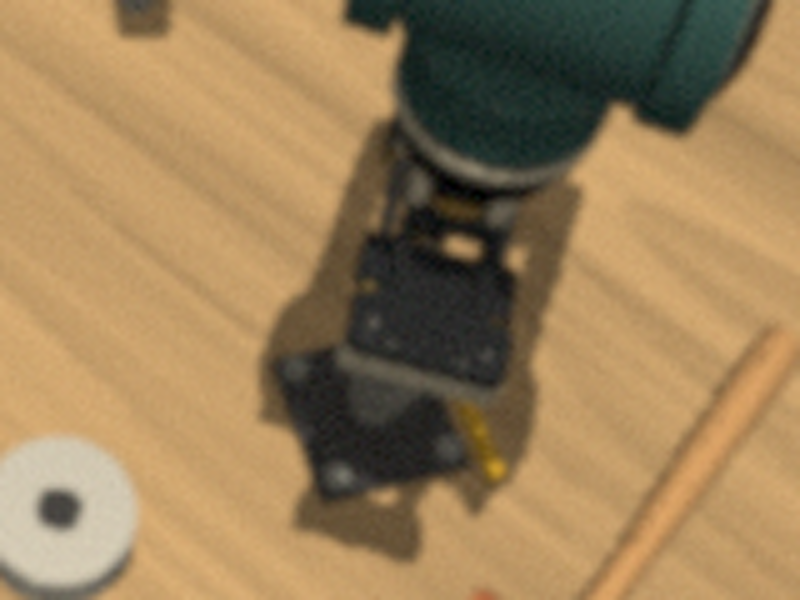

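The gripper hides the sleeve, but the opening is 46.9 mm, so it has the 47 mm sleeve. I'll ease the sideways load and pull down in small steps.

```bash
python3 -m crank '[[0,0,0,0,0,-0.001,0.2],[0,0,0,0,0.0015,-0.001,0.2],[0,0,0,0,0.003,-0.001,0.2],[0,0,0,0,0.003,-0.001,0.2]]' 35 && python3 -m crank '[[0,0,0,0,0.0015,0,0.2],[0,0,0,0,0.003,0,0.2],[0,0,0,0,0.003,0,0.2]]' 35 && python3 -m crank '[[0,0,0,0,0.001,0,0.2],[0,0,0,0,0.002,0,0.2],[0,0,0,0,0.003,0,0.2],[0,0,0,0,0.003,0,0.2]]' 35
```

```text
t: 3.75
eef_pos: [0.5886, 0.2288, 0.3185]
ee_rot: [[0.424, 0.002, 0.906], [-0.906, 0.001, 0.424], [0.0, -1.0, 0.002]]
force: [3.0, 2.0, 3.6]
gripper_width: 0.0467
t: 4.05
eef_pos: [0.5886, 0.2289, 0.3154]
ee_rot: [[0.424, 0.002, 0.906], [-0.906, 0.001, 0.424], [0.0, -1.0, 0.002]]
force: [4.6, 1.0, 4.8]
gripper_width: 0.0465
t: 4.45
eef_pos: [0.5886, 0.2288, 0.3125]
ee_rot: [[0.424, 0.002, 0.906], [-0.906, 0.001, 0.424], [0.0, -1.0, 0.002]]
force: [4.1, 1.4, 6.8]
gripper_width: 0.047
```

```bash
python3 -m crank '[[0,0,0,0,0.001,0,0.2],[0,0,0,0,0.001,0,0.2]]' 35 && python3 -m crank '[[0,0,0,0,0.001,0,0.2],[0,0,0,0,0.001,0,0.2]]' 35
```

```text
t: 4.65
eef_pos: [0.5886, 0.2289, 0.3115]
ee_rot: [[0.424, 0.002, 0.906], [-0.906, 0.001, 0.424], [0.0, -1.0, 0.002]]
force: [4.5, 1.3, 6.9]
gripper_width: 0.0469
t: 4.85
eef_pos: [0.5886, 0.2289, 0.311]
ee_rot: [[0.424, 0.002, 0.906], [-0.906, 0.001, 0.424], [0.0, -1.0, 0.002]]
force: [2.6, 1.6, 8.6]
gripper_width: 0.0468
```

At the stop: 10 mm of travel, with the force starting to jump. I'll release and go up.

```bash
python3 -m crank '[[0,0,0,0,0.0005,0,0.2],[0,0,0,0,0.0005,0,1],[0,0,0,0,0.0005,0,1],[0,0,0,0,0.0005,0,1],[0,0,0,0,0.0005,0,1]]' 35 && python3 -m crank '[[0,0,0,0,0,0,1],[0,0,0,0,-0.02,0,1],[0,0,0,0,-0.05,0,1],[0,0,0,0,-0.09,0,1],[0,0,0,0,-0.10,0,1]]' 35
```

```text
t: 5.35
eef_pos: [0.5883, 0.2288, 0.3089]
ee_rot: [[0.424, -0.0, 0.906], [-0.906, -0.0, 0.424], [-0.0, -1.0, -0.0]]
force: [0.5, -0.2, -0.1]
gripper_width: 0.0741
t: 5.85
eef_pos: [0.5883, 0.2288, 0.414]
ee_rot: [[0.424, 0.005, 0.906], [-0.906, 0.002, 0.424], [0.001, -1.0, 0.005]]
force: [-0.0, -0.0, 0.9]
gripper_width: 0.093
```

```bash
python3 -m crank '[[0,0,0,0.034,0,-0.027,1],[0,0,0,0.068,0,-0.054,1],[0,0,0,0.102,0,-0.081,1],[0,0,0,0.136,0,-0.108,1],[0,0,0,0.1685,0,-0.1337,1]]' && python3 -m crank '[[0,6,0,0.034,0,-0.027,1],[0,12,0,0.068,0,-0.054,1],[0,18,0,0.102,0,-0.081,1],[0,26,0,0.136,0,-0.108,1],[0,33,0,0.1685,0,-0.1337,1]]' && python3 -m crank '[[0,7,0,0,0,0,1],[0,14,0,0,0,0,1],[0,21,0,0,0,0,1],[0,28,0,0,0,0,1],[0,33,0,0,0,0,1]]' && python3 -m crank '[[0,0,0,0,0,0,1],[0,0,0,0,0,0,1]]'
python3 - <<'E'
from h import *
c=shot('top','top3')['image'][:,:,::-1]; d=shot('scene','scene3')['image'][:,:,::-1]
a=cv2.resize(c[175:295,180:260],(400,600),interpolation=cv2.INTER_CUBIC)
b=cv2.resize(d[225:305,375:430],(400,582),interpolation=cv2.INTER_CUBIC)
b=cv2.copyMakeBorder(b,0,18,0,0,0)
cv2.imwrite('pics/m3.png',np.hstack([a,b]))
E
```

```text
t: 6.35
eef_pos: [0.5379, 0.0179, 0.4089]
ee_rot: [[0.424, -0.0, 0.906], [-0.906, -0.0, 0.424], [0.0, -1.0, -0.0]]
force: [0.3, -0.2, -0.7]
gripper_width: 0.0933
t: 6.85
eef_pos: [0.4882, -0.1915, 0.409]
ee_rot: [[-0.143, -0.0, 0.99], [-0.99, -0.0, -0.143], [0.0, -1.0, 0.0]]
force: [1.0, 0.4, 0.2]
gripper_width: 0.0931
t: 7.35
eef_pos: [0.489, -0.1899, 0.4088]
ee_rot: [[-0.659, -0.0, 0.752], [-0.752, 0.0, -0.659], [0.0, -1.0, -0.0]]
force: [0.1, -0.1, -0.8]
gripper_width: 0.0928
t: 7.55
eef_pos: [0.4891, -0.1898, 0.409]
ee_rot: [[-0.653, -0.0, 0.758], [-0.758, 0.0, -0.653], [0.0, -1.0, -0.0]]
force: [0.8, -0.2, -0.2]
gripper_width: 0.0927
```

View pics/m3.png

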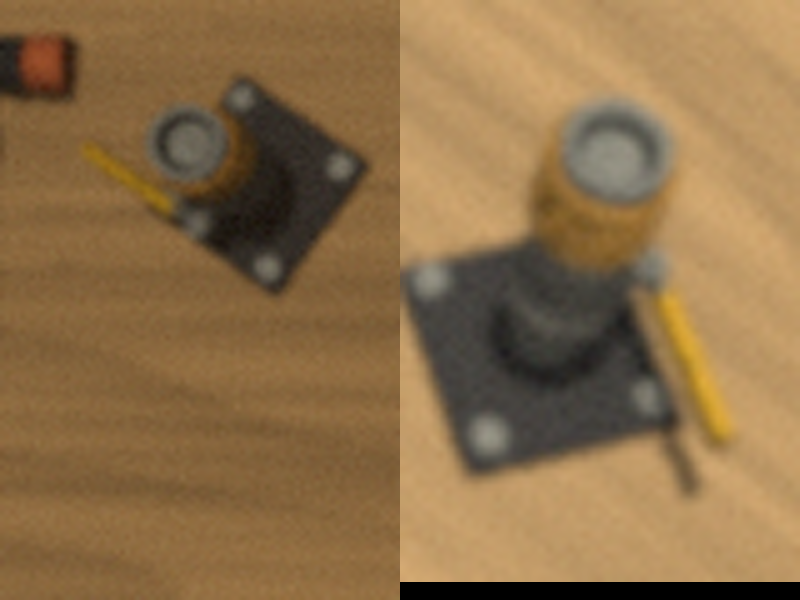

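View pics/scene3.png

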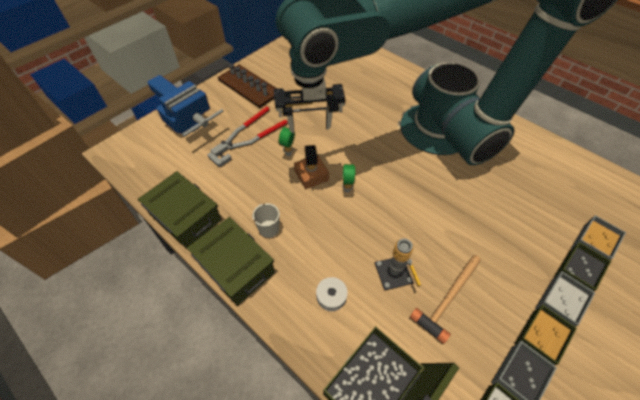

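Run:
```python
from h import *
np.set_printoptions(precision=3,suppress=True)
for f in('scene0','scene3'):
    i=cv2.imread(f'pics/{f}.png'); h=cv2.cvtColor(i[230:275,390:412],cv2.COLOR_BGR2HSV)
    m=cv2.inRange(h,(12,110,60),(28,255,255)); r=np.flatnonzero(m.sum(1)>255*3)+230; print(f,r.min(),r.max(),m.sum()/255)
for P in((.5888,.2288,.125),(.5888,.2288,.115)): print(proj('scene0',P))
for f in('scene0','top0'):
    i=cv2.imread(f'pics/{f}.png'); h=cv2.cvtColor(i,cv2.COLOR_BGR2HSV); m=cv2.inRange(h,(50,120,30),(75,255,255))
    n,_,s,c=cv2.connectedComponentsWithStats(m)
    for k in range(1,n):
        if s[k,4]>60: print(f,c[k],s[k],onz(f,*c[k],.08))
```

```text
scene0 230 269 494.0
scene3 230 269 496.0
[400.973 253.58 ]
[400.281 255.301]
scene0 [285.888 136.605] [279 128  15  19 205] [ 0.466 -0.328  0.08 ]
scene0 [348.54  173.974] [344 165  11  19 189] [ 0.447 -0.064  0.08 ]
top0 [439.242 256.375] [429 245  20  24 293] [ 0.474 -0.325  0.08 ]
top0 [335.899 262.659] [326 251  21  24 276] [ 0.454 -0.061  0.08 ]
```

```bash
python3 - <<'E'
from h import *
np.set_printoptions(precision=0,suppress=True,linewidth=200)
for f in('scene0','scene3'):
    s=cv2.cvtColor(cv2.imread(f'pics/{f}.png'),cv2.COLOR_BGR2HSV)[:,:,1].astype(np.float32)
    L=[]
    for v in range(244,276):
        u0=404.3-(v-246)*.27
        L.append(np.mean([cv2.getRectSubPix(s,(1,1),(u0+d,float(v)))[0,0] for d in(-3,-2,-1,0,1,2,3)]))
    print(f,np.array(L))
E
python3 -m crank '[[0,0,0,0,0.025,0,1],[0,0,0,0,0.05,0,1],[0,0,0,0,0.07,0,1],[0,0,0,0,0.09,0,1],[0,0,0,0,0.105,0,1]]' 10 && python3 -m crank '[[0,0,0,0,0.015,0,1],[0,0,0,0,0.024,0,1],[0,0,0,0,0.028,0,1],[0,0,0,0,0.028,0,1]]' 10
```

```text
scene0 [ 30.  30.  32.  32.  30.  32.  41.  78. 131. 159. 166. 169. 166. 170. 164. 157. 127.  84.  47.  33.  33.  33.  35.  36.  34.  35.  35.  32.  37.  28.  21.  30.]
scene3 [ 31.  31.  32.  29.  30.  30.  31.  49.  93. 144. 162. 167. 170. 164. 167. 166. 156. 126.  81.  44.  36.  31.  37.  36.  33.  38.  33.  35.  29.  25.  32.  22.]
t: 8.15
eef_pos: [0.4889, -0.1897, 0.3029]
ee_rot: [[-0.654, -0.001, 0.757], [-0.757, 0.0, -0.654], [0.0, -1.0, -0.001]]
force: [0.3, 0.5, -0.2]
gripper_width: 0.093
t: 8.55
eef_pos: [0.4891, -0.1899, 0.2761]
ee_rot: [[-0.655, -0.0, 0.756], [-0.756, 0.0, -0.655], [0.0, -1.0, -0.0]]
force: [-0.5, -0.8, 0.2]
gripper_width: 0.0933
```

Brass shifted down about 0.9 px, roughly 5 mm, so the sleeve is latched. Next I'll grip the gauge.

```bash
python3 -m crank '[[0,0,0,0,0,0,0.6],[0,0,0,0,0,0,0.45],[0,0,0,0,0,0,0.3],[0,0,0,0,0,0,0.3],[0,0,0,0,0,0,0.3]]' 8 && python3 -m crank '[[0,0,0,0,0,0,0.3],[0,0,0,0,0,0,0.3],[0,0,0,0,0,0,0.3],[0,0,0,0,0,0,0.2],[0,0,0,0,0,0,0.2]]' 8
```

```text
t: 9.05
eef_pos: [0.4891, -0.1898, 0.2764]
ee_rot: [[-0.655, 0.0, 0.756], [-0.756, -0.0, -0.655], [-0.0, -1.0, 0.0]]
force: [-0.7, -0.1, -0.1]
gripper_width: 0.0576
t: 9.55
eef_pos: [0.489, -0.1898, 0.2762]
ee_rot: [[-0.655, -0.0, 0.756], [-0.756, 0.0, -0.655], [0.0, -1.0, -0.0]]
force: [-0.8, 0.6, 1.2]
gripper_width: 0.0363
```

```bash
python3 -m crank '[[0,0,0,0,0,0,0.2],[0,0,0,0,0,0,0.2],[0,0,0,0,0,0,0.2],[0,0,0,0,-0.004,0,0.2],[0,0,0,0,-0.008,0,0.2]]' 50 && python3 -m crank '[[0,0,0,0,-0.006,0,0.2],[0,0,0,0,-0.012,0,0.2],[0,0,0,0,-0.024,0,0.2],[0,0,0,0,-0.05,0,0.2],[0,0,0,0,-0.08,0,0.2]]' 50 && python3 -m crank '[[0,0,0,0,-0.03,0,0.2],[0,0,0,0,-0.06,0,0.2],[0,0,0,0,-0.072,0,0.2],[0,0,0,0,-0.072,0,0.2]]' 50
python3 - <<'E'
from h import *
c=shot('top','top4')['image'][:,:,::-1]; d=shot('scene','scene4')['image'][:,:,::-1]
o=arm.observe(); p=o['eef_pos']; print(o['force'],o['wrist_torque'],proj('scene4',p-[0,0,.17]))
u,v=proj('scene4',p-[0,0,.17]).astype(int)
cv2.imwrite('pics/m4.png',cv2.resize(d[v-60:v+60,u-80:u+80],(800,600),interpolation=cv2.INTER_CUBIC))
E
```

```text
t: 10.05
eef_pos: [0.489, -0.1898, 0.2842]
ee_rot: [[-0.655, -0.001, 0.756], [-0.756, 0.0, -0.655], [0.0, -1.0, -0.0]]
force: [-0.8, 0.5, -2.5]
gripper_width: 0.0357
t: 10.55
eef_pos: [0.4889, -0.1897, 0.3652]
ee_rot: [[-0.655, -0.001, 0.756], [-0.756, 0.0, -0.655], [0.0, -1.0, -0.001]]
force: [0.6, -0.6, -3.2]
gripper_width: 0.0359
t: 10.95
eef_pos: [0.489, -0.1898, 0.4381]
ee_rot: [[-0.655, 0.003, 0.756], [-0.756, -0.001, -0.655], [-0.001, -1.0, 0.003]]
force: [0.6, -0.2, -3.9]
gripper_width: 0.0361
[ 0.57421519  0.13213258 -4.44286056] [-0.0725775   0.11209277  0.01696031] [309.61187051 118.33674904]
```

View pics/m4.png

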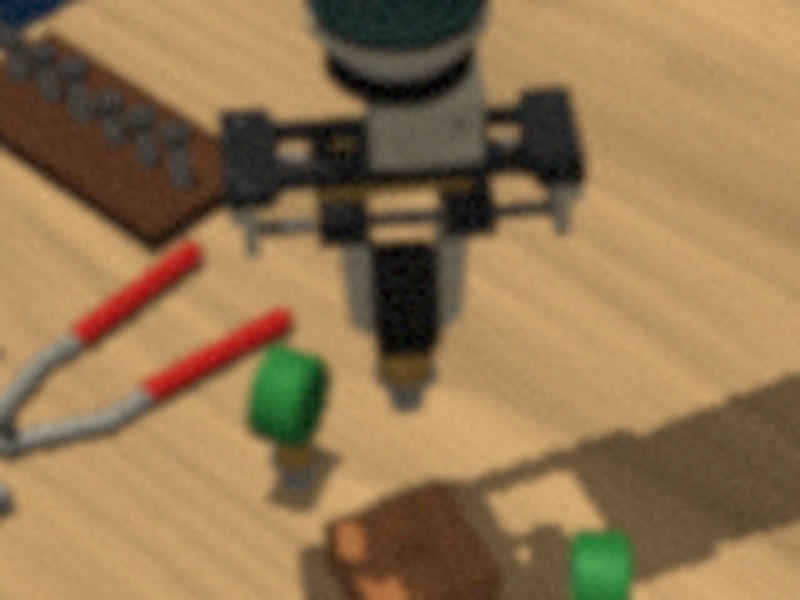

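The gauge hangs straight in the jaws, with the plug tip at about (405,400) in the crop. I'll carry it over the coupler.

```bash
python3 -m crank '[[0,0,0,-0.02,-0.011,-0.010,0.2],[0,0,0,-0.05,-0.022,-0.026,0.2],[0,0,0,-0.085,-0.022,-0.044,0.2],[0,0,0,-0.12,-0.022,-0.0625,0.2],[0,0,0,-0.155,-0.022,-0.0807,0.2]]' 50 && python3 -m crank '[[0,0,0,-0.035,0,-0.0182,0.2],[0,0,0,-0.07,0,-0.0364,0.2],[0,0,0,-0.105,0,-0.0547,0.2],[0,0,0,-0.14,0,-0.0729,0.2],[0,0,0,-0.17,0,-0.0885,0.2]]' 50 && python3 -m crank '[[0,0,0,-0.025,0,-0.0130,0.2],[0,0,0,-0.045,0,-0.0234,0.2],[0,0,0,-0.057,0,-0.0297,0.2],[0,0,0,-0.057,0,-0.0297,0.2],[0,0,0,-0.057,0,-0.0297,0.2]]' 50
python3 - <<'E'
from h import *
c=shot('top','top5')['image'][:,:,::-1]; d=shot('scene','scene5')['image'][:,:,::-1]
o=arm.observe(); p=o['eef_pos']; print(p,o['force'],o['wrist_torque'],'tip',proj('scene5',p-[0,0,.2553]),'mouth',proj('scene5',(.5888,.229,.172)))
m=cv2.resize(d[200:290,360:440],(400,450),interpolation=cv2.INTER_CUBIC); n=cv2.resize(c[165:255,180:260],(400,450),interpolation=cv2.INTER_CUBIC)
cv2.imwrite('pics/m5.png',np.hstack([m,n]))
E
```

```text
t: 11.55
eef_pos: [0.5297, -0.0184, 0.4564]
ee_rot: [[-0.655, -0.002, 0.756], [-0.756, 0.0, -0.655], [0.001, -1.0, -0.002]]
force: [1.3, -0.0, -2.3]
gripper_width: 0.036
t: 12.05
eef_pos: [0.5743, 0.1686, 0.456]
ee_rot: [[-0.654, -0.003, 0.756], [-0.756, -0.001, -0.654], [0.002, -1.0, -0.002]]
force: [-0.1, -0.7, -1.9]
gripper_width: 0.0357
t: 12.55
eef_pos: [0.589, 0.2288, 0.4574]
ee_rot: [[-0.655, -0.001, 0.756], [-0.756, -0.001, -0.655], [0.001, -1.0, -0.0]]
force: [-0.1, -0.5, -3.6]
gripper_width: 0.0358
[0.5888883  0.22825578 0.45799643] [ 0.24763227  0.59694762 -1.79581557] [-0.02358802  0.18634602  0.00802596] tip [406.57432823 239.03839532] mouth [404.45662316 245.13274293]
```

View pics/m5.png

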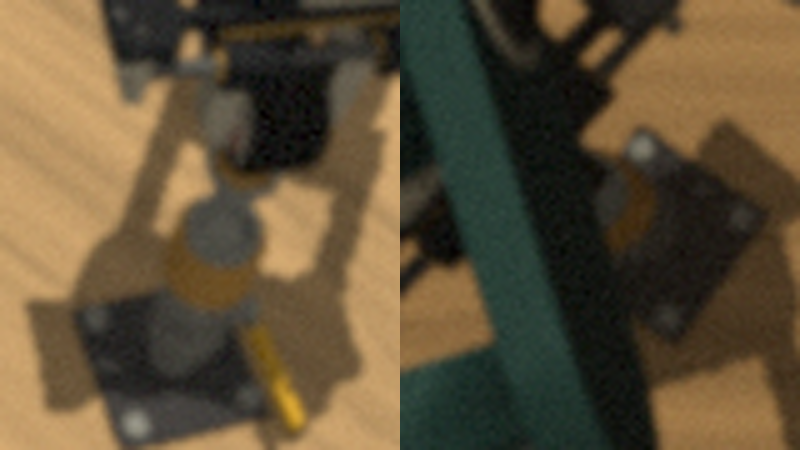

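```bash
python3 -m crank '[[0,0,0,0,0.005,0,0.2],[0,0,0,0,0.011,0,0.2],[0,0,0,0,0.017,0,0.2],[0,0,0,0,0.021,0,0.2],[0,0,0,0,0.023,0,0.2]]' 50 && python3 -m crank '[[0,0,0,0,0.001,0,0.2],[0,0,0,0,0.002,0,0.2],[0,0,0,0,0.003,0,0.2],[0,0,0,0,0.004,0,0.2],[0,0,0,0,0.005,0,0.2]]' && python3 -m crank '[[0,0,0,0,0.001,0,0.2],[0,0,0,0,0.002,0,0.2],[0,0,0,0,0.003,0,0.2],[0,0,0,0,0.004,0,0.2],[0,0,0,0,0.005,0,0.2]]' && python3 -m crank '[[0,0,0,0,0.001,0,0.2],[0,0,0,0,0.002,0,0.2],[0,0,0,0,0.003,0,0.2]]'
```

```text
t: 13.15
eef_pos: [0.5889, 0.229, 0.4345]
ee_rot: [[-0.655, -0.001, 0.756], [-0.756, -0.0, -0.655], [0.001, -1.0, -0.0]]
force: [0.0, -0.3, -3.8]
gripper_width: 0.0356
t: 13.65
eef_pos: [0.5889, 0.2291, 0.4303]
ee_rot: [[-0.655, 0.0, 0.756], [-0.756, 0.0, -0.655], [-0.0, -1.0, 0.0]]
force: [-0.4, 0.5, -3.6]
gripper_width: 0.0357
t: 14.15
eef_pos: [0.5889, 0.2291, 0.4251]
ee_rot: [[-0.655, -0.0, 0.756], [-0.756, 0.0, -0.655], [0.0, -1.0, -0.0]]
force: [-0.8, -0.1, -4.1]
gripper_width: 0.0354
t: 14.45
eef_pos: [0.5889, 0.2291, 0.4224]
ee_rot: [[-0.655, 0.0, 0.756], [-0.756, 0.0, -0.655], [-0.0, -1.0, 0.0]]
force: [0.5, 1.0, 2.2]
gripper_width: 0.036
```

```bash
for i in 1 ; do python3 -m crank '[[0,0,0,0,0.0005,0,0.2],[0,0,0,0,0.001,0,0.2],[0,0,0,0,0.001,0,0.2]]' ; python3 -m crank '[[0,0,0,0,0.0005,0,0.2],[0,0,0,0,0.001,0,0.2],[0,0,0,0,0.001,0,0.2]]'; done; python3 -c "
from station import arm
print(arm.observe()['wrist_torque'])"
```

```text
t: 14.75
eef_pos: [0.589, 0.2292, 0.4213]
ee_rot: [[-0.655, 0.0, 0.756], [-0.756, 0.001, -0.655], [-0.001, -1.0, -0.0]]
force: [1.0, 3.6, -1.1]
gripper_width: 0.0358
t: 15.05
eef_pos: [0.589, 0.2292, 0.4203]
ee_rot: [[-0.655, 0.0, 0.756], [-0.756, 0.0, -0.655], [-0.001, -1.0, -0.0]]
force: [2.4, 3.8, -0.8]
gripper_width: 0.0358
[ 1.05714175 -0.43942999 -0.03527088]
```

The sideways force says the axis lies toward −tool x. I'll comply in that direction.

```bash
python3 -m crank '[[0,0,0,-0.0005,0,0,0.2],[0,0,0,-0.001,0,0,0.2],[0,0,0,-0.001,0,0,0.2]]' ; python3 -m crank '[[0,0,0,-0.0005,0,0,0.2],[0,0,0,-0.001,0,0,0.2],[0,0,0,-0.001,0,0,0.2]]'; python3 -c "
from station import arm
print(arm.observe()['wrist_torque'])"
```

```text
t: 15.35
eef_pos: [0.5896, 0.2297, 0.4199]
ee_rot: [[-0.655, -0.001, 0.756], [-0.756, -0.001, -0.655], [0.001, -1.0, -0.0]]
force: [0.4, 1.2, -2.3]
gripper_width: 0.0359
t: 15.65
eef_pos: [0.5903, 0.2306, 0.4201]
ee_rot: [[-0.655, -0.0, 0.756], [-0.756, -0.0, -0.655], [0.0, -1.0, -0.0]]
force: [0.7, 1.0, -4.5]
gripper_width: 0.0358
[-0.03274985  0.09321693 -0.0279532 ]
```

```bash
python3 -m crank '[[0,0,0,0,0.001,0,0.2],[0,0,0,0,0.002,0,0.2],[0,0,0,0,0.002,0,0.2]]' ; python3 -m crank '[[0,0,0,0,0.001,0,0.2],[0,0,0,0,0.002,0,0.2],[0,0,0,0,0.002,0,0.2]]'; python3 -c "
from station import arm
print(arm.observe()['wrist_torque'])"
```

```text
t: 15.95
eef_pos: [0.5902, 0.2306, 0.4187]
ee_rot: [[-0.655, 0.0, 0.756], [-0.756, 0.0, -0.655], [-0.0, -1.0, 0.0]]
force: [-1.0, -0.5, 1.2]
gripper_width: 0.0356
t: 16.25
eef_pos: [0.5901, 0.2306, 0.4169]
ee_rot: [[-0.655, 0.001, 0.756], [-0.756, 0.0, -0.655], [-0.001, -1.0, 0.0]]
force: [-1.7, -0.6, 5.4]
gripper_width: 0.0359
[-0.26315084  0.6043706  -0.01404442]
```

```bash
python3 -m crank '[[0,0,0,0.0003,0,-0.0003,0.2],[0,0,0,0.0005,0,-0.0006,0.2],[0,0,0,0.0005,0,-0.0006,0.2]]' ; python3 -c "
from station import arm
print(arm.observe()['wrist_torque'])";  python3 -m crank '[[0,0,0,0,0.001,0,0.2],[0,0,0,0,0.002,0,0.2],[0,0,0,0,0.002,0,0.2]]'; python3 -c "
from station import arm
print(arm.observe()['wrist_torque'])"
```

```text
t: 16.55
eef_pos: [0.5896, 0.2305, 0.417]
ee_rot: [[-0.655, 0.002, 0.756], [-0.756, 0.0, -0.655], [-0.001, -1.0, 0.001]]
force: [2.9, -1.4, 5.3]
gripper_width: 0.0358
[-0.37952715 -0.59625573 -0.02053259]
t: 16.85
eef_pos: [0.5896, 0.2305, 0.4149]
ee_rot: [[-0.655, 0.002, 0.756], [-0.756, 0.0, -0.655], [-0.001, -1.0, 0.001]]
force: [2.1, -1.1, 5.2]
gripper_width: 0.0358
[-0.39939071 -0.62121401  0.07086812]
```

In the bore, with a steady push of about 9 N on the collar. I'll re-centre slightly and continue.

```bash
python3 -m crank '[[0,0,0,0,0.001,0.0003,0.2],[0,0,0,0.0002,0.002,0.0003,0.2],[0,0,0,0.0002,0.003,0.0003,0.2],[0,0,0,0.0002,0.003,0.0003,0.2]]' ; python3 -m crank '[[0,0,0,0,0.001,0,0.2],[0,0,0,0,0.002,0,0.2],[0,0,0,0,0.003,0,0.2],[0,0,0,0,0.003,0,0.2]]'; python3 -c "
from station import arm
print(arm.observe()['wrist_torque'])"
```

```text
t: 17.25
eef_pos: [0.5897, 0.2304, 0.4118]
ee_rot: [[-0.655, 0.002, 0.756], [-0.756, 0.001, -0.655], [-0.002, -1.0, 0.001]]
force: [3.2, 0.1, 4.7]
gripper_width: 0.0357
t: 17.65
eef_pos: [0.5897, 0.2304, 0.409]
ee_rot: [[-0.655, 0.002, 0.756], [-0.756, 0.001, -0.655], [-0.002, -1.0, 0.001]]
force: [2.3, 0.6, 6.2]
gripper_width: 0.0352
[ 0.02315533 -0.39965392  0.0250942 ]
```

```bash
python3 -m crank '[[0,0,0,-0.0001,0.0007,0.0003,0.2],[0,0,0,-0.0002,0.0014,0.0003,0.2],[0,0,0,-0.0002,0.002,0.0003,0.2],[0,0,0,-0.0002,0.002,0.0003,0.2]]' ; python3 -m crank '[[0,0,0,0,0.0005,0,0.2],[0,0,0,0,0.001,0,0.2],[0,0,0,0,0.001,0,0.2]]'; python3 -m crank '[[0,0,0,0,0.0005,0,0.2],[0,0,0,0,0.001,0,0.2],[0,0,0,0,0.001,0,0.2]]'
```

```text
t: 18.05
eef_pos: [0.5899, 0.2304, 0.4069]
ee_rot: [[-0.655, 0.001, 0.756], [-0.756, 0.001, -0.655], [-0.001, -1.0, 0.0]]
force: [0.1, -0.2, 6.3]
gripper_width: 0.0356
t: 18.35
eef_pos: [0.5899, 0.2304, 0.406]
ee_rot: [[-0.655, 0.001, 0.756], [-0.756, 0.001, -0.655], [-0.001, -1.0, 0.0]]
force: [0.1, 0.2, 5.9]
gripper_width: 0.0359
t: 18.65
eef_pos: [0.5899, 0.2304, 0.405]
ee_rot: [[-0.655, 0.001, 0.756], [-0.756, 0.001, -0.655], [-0.001, -1.0, 0.0]]
force: [1.2, 0.2, 7.5]
gripper_width: 0.0354
```

```bash
python3 -m crank '[[0,0,0,0,0.0004,0,0.2],[0,0,0,0,0.0008,0,0.2],[0,0,0,0,0.0008,0,0.2]]' |egrep 'pos|for'; python3 -m crank '[[0,0,0,0,0.0005,0,0.2],[0,0,0,0,0.0005,0,0.2]]'|egrep 'pos|for'; python3 -m crank '[[0,0,0,0,0.0005,0,0.2],[0,0,0,0,0.0005,0,0.2]]'|egrep 'pos|for'
```

```text
eef_pos: [0.5899, 0.2304, 0.4043]
force: [-0.2, -0.3, 7.8]
eef_pos: [0.5899, 0.2303, 0.4042]
force: [-1.4, 0.4, 9.5]
eef_pos: [0.5898, 0.2303, 0.4041]
force: [-2.1, 0.3, 13.4]
```

The force rises from TCP z 0.4041, so I seem to be at the stop. I'll check the sleeve in the image.

Run:
```python
from h import *
np.set_printoptions(precision=0,suppress=True,linewidth=200)
shot('scene','scene6')
for f in('scene0','scene3','scene6'):
    i=cv2.imread(f'pics/{f}.png')
    s=cv2.cvtColor(i,cv2.COLOR_BGR2HSV)[:,:,1].astype(np.float32)
    print(f,np.array([np.mean([cv2.getRectSubPix(s,(1,1),(404.3-(v-246)*.27+d,float(v)))[0,0] for d in(-3,-2,-1,0,1,2,3)]) for v in range(244,276)]))
cv2.imwrite('pics/m6.png',cv2.resize(i[200:290,350:470],(800,600),interpolation=cv2.INTER_CUBIC))
```

```text
scene0 [ 30.  30.  32.  32.  30.  32.  41.  78. 131. 159. 166. 169. 166. 170. 164. 157. 127.  84.  47.  33.  33.  33.  35.  36.  34.  35.  35.  32.  37.  28.  21.  30.]
scene3 [ 31.  31.  32.  29.  30.  30.  31.  49.  93. 144. 162. 167. 170. 164. 167. 166. 156. 126.  81.  44.  36.  31.  37.  36.  33.  38.  33.  35.  29.  25.  32.  22.]
scene6 [ 66. 107. 161. 141. 110.  71.  53.  76. 120. 156. 167. 170. 167. 164. 161. 154. 114.  70.  40.  32.  34.  31.  34.  33.  37.  35.  36.  33.  31.  31.  30.  23.]
```

View pics/m6.png

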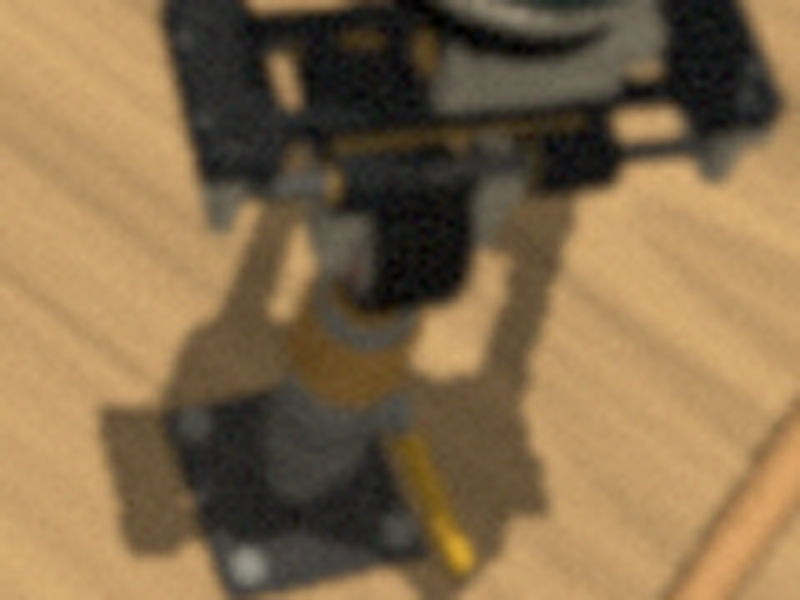

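The sleeve's lower edge is back at its forward position and the gauge is seated. I'll relax the load, give a light tug to confirm the lock, then release.

```bash
python3 -m crank '[[0,0,0,0,-0.0005,0,0.2],[0,0,0,0,-0.001,0,0.2],[0,0,0,0,-0.001,0,0.2]]'|egrep 'pos|for'; python3 -m crank '[[0,0,0,0,-0.0005,0,0.2],[0,0,0,0,-0.001,0,0.2],[0,0,0,0,-0.001,0,0.2]]' |egrep 'pos|for'
```

```text
eef_pos: [0.5899, 0.2303, 0.4044]
force: [0.4, -0.2, 7.6]
eef_pos: [0.5899, 0.2303, 0.4052]
force: [0.9, 0.9, 6.5]
```

```bash
python3 -m crank '[[0,0,0,0,-0.0005,0,0.2],[0,0,0,0,-0.0005,0,0.2]]'|egrep 'pos|for'; python3 -m crank '[[0,0,0,0,-0.0005,0,0.2],[0,0,0,0,-0.0005,0,0.2]]' |egrep 'pos|for'
```

```text
eef_pos: [0.5899, 0.2303, 0.4054]
force: [0.7, 1.0, 5.6]
eef_pos: [0.59, 0.2303, 0.4056]
force: [2.0, 0.8, 4.6]
```

```bash
python3 -m crank '[[0,0,0,0,-0.0005,0,0.2],[0,0,0,0,-0.001,0,0.2],[0,0,0,0,-0.001,0,0.2]]'|egrep 'pos|for'; python3 -m crank '[[0,0,0,0,-0.0005,0,0.2],[0,0,0,0,-0.001,0,0.2],[0,0,0,0,-0.001,0,0.2]]' |egrep 'pos|for'
```

```text
eef_pos: [0.59, 0.2303, 0.4061]
force: [4.3, 2.8, -1.2]
eef_pos: [0.5901, 0.2303, 0.4065]
force: [5.6, 1.6, -5.3]
```

The lock holds: the net pull beats the collar with only about 1 mm of give. I'll return to neutral and let go.

```bash
python3 -m crank '[[0,0,0,0,0.001,0,0.2],[0,0,0,0,0.0018,0,0.2],[0,0,0,0,0.0018,0,0.2]]'|egrep 'pos|for'; python3 -m crank '[[0,0,0,0,0,0,0.4],[0,0,0,0,0,0,0.45],[0,0,0,0,0,0,0.6],[0,0,0,0,0,0,0.8],[0,0,0,0,0,0,1]]' 3 |egrep 'pos|for|wid'; python3 -m crank '[[0,0,0,0,0,0,1],[0,0,0,0,0,0,1],[0,0,0,0,-0.01,0,1],[0,0,0,0,-0.03,0,1],[0,0,0,0,-0.06,0,1]]' |egrep 'pos|for|wid'; python3 -m crank '[[0,0,0,0,-0.04,0,1],[0,0,0,0,-0.06,0,1],[0,0,0,0.04,-0.07,0,1],[0,0,0,0.08,-0.07,0,1],[0,0,0,0.12,-0.07,0,1]]'|egrep 'pos|for|wid';  python3 -m crank '[[0,0,0,0.04,0,0,1],[0,0,0,0.08,0,0,1],[0,0,0,0.1,0,0,1],[0,0,0,0.1,0,0,1]]'|egrep 'pos|for|wid'
python3 - <<'E'
from h import *
np.set_printoptions(precision=0,suppress=True,linewidth=200)
c=shot('top','top7')['image'][:,:,::-1]; i=shot('scene','scene7')['image'][:,:,::-1].copy()
s=cv2.cvtColor(i,cv2.COLOR_BGR2HSV)[:,:,1].astype(np.float32)
print(np.array([np.mean([cv2.getRectSubPix(s,(1,1),(404.3-(v-246)*.27+d,float(v)))[0,0] for d in(-3,-2,-1,0,1,2,3)]) for v in range(244,276)]))
m=cv2.resize(i[195:285,365:445],(400,450),interpolation=cv2.INTER_CUBIC); n=cv2.resize(c,(640,400))[100:400,120:387]; n=cv2.resize(n,(400,450))
cv2.imwrite('pics/m7.png',np.hstack([m,n]))
E
```

```text
eef_pos: [0.5899, 0.2303, 0.406]
force: [2.7, 2.7, 4.1]
eef_pos: [0.5899, 0.2302, 0.4055]
force: [0.0, -0.3, 0.5]
gripper_width: 0.0615
eef_pos: [0.5898, 0.2302, 0.4657]
force: [-0.6, 0.7, 0.6]
gripper_width: 0.093
eef_pos: [0.5102, 0.1388, 0.5366]
force: [-0.4, -0.4, 0.1]
gripper_width: 0.0934
eef_pos: [0.444, 0.0626, 0.5374]
force: [-0.0, 0.2, -0.7]
gripper_width: 0.093
[ 96. 146. 158. 143.  99.  61.  51.  78. 125. 157. 168. 171. 169. 168. 165. 154. 121.  74.  38.  32.  25.  29.  35.  38.  37.  34.  35.  35.  38.  29.  29.  19.]
```

View pics/m7.png

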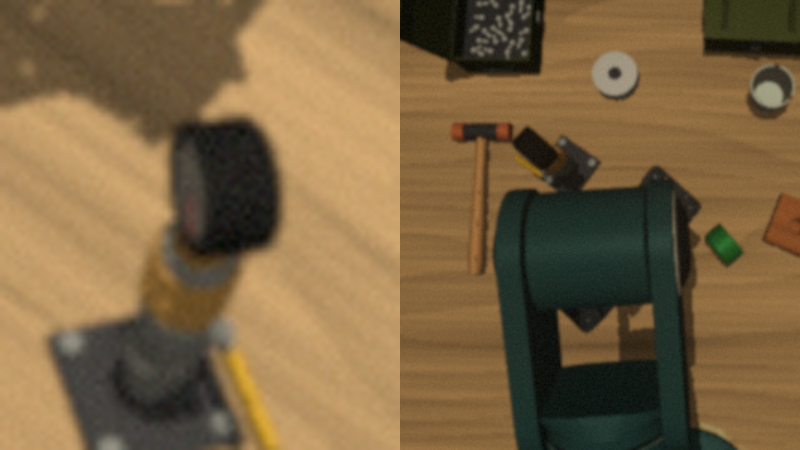

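The gauge stands upright in the coupler at crop (225,185), with the sleeve forward and the arm clear. Nothing else was disturbed, so I'm handing in.

```bash
python3 -c "
from station import arm
print(arm.observe()['t'],arm.job_done())"
```

```text
the job is handed in; nothing more can be done
23.3 None
```

The gauge is fitted: it stands upright and locked in the coupler, with the sleeve fully forward. I handed the job in at 23.3 s, and no verdict was reported.

- **Sleeve back:** I gripped it and pulled it 10 mm down to its stop. After I let go, it stayed about 5 mm back in the image.
- **Insertion:** I lifted the gauge from the block and lowered it into the coupler by feel. The lead-in cone showed I was about 2 mm off-axis, so I corrected sideways. I pressed the last part at 10 mm/s or less. The strongest push I read was about 17 N, counting the gauge's weight.
- **Final checks:** In the image the sleeve's edges are back at their starting position. A light upward tug was held with 1 to 2 mm of give, more than I expected; some of that may be the pads slipping on the rubber case. With the gripper off, the gauge stood upright.
- **Other things on the bench:** The hammer, washers and cup looked undisturbed in the last picture I viewed. The squeezer and one green look-alike were outside that view, and I did not measure any of them again. The arm's path stayed well clear of both.

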